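# Release the swing bolt of a sample chamber

### The job

The lid of the small metal sample chamber is held down by a hinged eyebolt with a wing nut. Loosen the wing nut anticlockwise only until the block washer under it clears the front rims of the keeper brackets, feeling for this as you go with a light outward push on the bolt; do not force it against the rims or jam it up under the brackets' hooked tops. Then swing the bolt out of its slotted lug and down away from the lid until it lies nearly level, and leave it there without disturbing the things around.

Things in the scene. Friction and masses are not known exactly. Their poses are not given: they have to be found in the camera images.
- chamber: round metal sample chamber fixed to the worktop: foot plate 132 mm across, 12 mm thick; vessel; flat lid 114 mm across, its top 122 mm above the worktop. Origin at the centre of its underside, z up; -x points outward to the swing bolt and slotted lug, more or less towards the robot. A short capped port (reaching 74 mm from the axis, 50 mm up) is on its +y side.
- lug: slotted lug 29 mm wide, 10 mm thick; slot 10 mm wide, open outward (-x). Origin on the upright bolt's axis at its top face, level with the lid; axes as the chamber's. Dark keeper brackets (36 mm over both, up to 11 mm before and 5 mm behind the bolt's axis): low front rims hold the saddle in, hooked tops, at most 23 mm above the lug, stop its rise. Their height varies and is not reported.
- bolt_hinge (a point): centre of the pin on which the eyebolt swings, 95 mm straight below the lug's origin; axes as the chamber's; the pin lies along the chamber's y axis. The eyebolt is an 8 mm threaded rod that ends 129 mm from the pin.
- bolt (a joint): angle of the eyebolt about its pin (rad): 0 upright in the slot, growing as its top swings outward (chamber's -x) and down, end stop at 1.35; cannot go inward. Stiff (0.14 N m): stays where left. While the saddle is held by the rims, an outward push moves it 0.01 to 0.05 rad and is then blocked; once free it swings on past 0.3 with 2 or 3 N on the wings.
- saddle: block washer under the nut, 12 x 28 x 6 mm (x, y, z), origin under its centre on the bolt's axis; rides up with the nut, does not turn. Sits on the lug when tight, behind the rims of the keeper brackets and below their hooks. Pressing it against the brackets with over 30 N spoils them: 8 N outward on the wings is safe, and turning on after it meets the hooks is not.
- nut_wings (a point): middle of the nut's two upright wings, on the bolt's axis, 38 mm above the saddle's underside (160 mm above the worktop at first). z: along the bolt, away from the pin; x: along the wings, which lie in one plane: 46 mm across, 10 mm thick (y), from 25 to 51 mm above the saddle's underside, with a 10 mm gap between them for the rod's end (lower than the wings). Hub below: 15 mm across.
- nut (a joint): turn of the wing nut (rad): 0 tight, growing as it is loosened (anticlockwise from above). Coarse thread: nut and saddle rise 4 mm per rad; 0.1 N m to turn, stays where left. The saddle clears the rims after 0.4 to 2.8 rad, differing from run to run, and jams under the hooks some 0.8 rad later, so loosen in steps of at most 0.7 rad and feel after each.
- petri_1: white covered petri dish, 61 mm across, 15 mm high, on the chamber's +y side; bystander. Origin under its centre.
- vial_2: glass vial, 16 mm across, 48 mm tall, on the chamber's -y side; bystander. Origin under its centre.
- marker: marker pen 132 mm long lying on the worktop; bystander. Origin under its middle.
- tweezers: tweezers 120 mm long lying on the worktop; bystander. Origin under their middle.

How it is judged:
On the way, in this order (a step that is already met when the one before it is completed fails the run):
1. the wing nut is loosened while the bolt still stands in the slot (value of joint nut above 0.3 rad and value of joint bolt below 0.12 rad), for 0.1 s.
2. the bolt is swung clear of the lug (value of joint bolt above 0.6 rad), for 0.1 s.
At the end, for the whole second after the job is handed in: the bolt lies swung out at least 1.1 rad from upright and at rest, with the loosened nut (at least 0.3 rad) still on it (value of joint bolt above 1.1 rad and angular speed of bolt below 0.1 rad/s and value of joint nut above 0.3 rad); the robot touches nothing.
It fails at once if the block washer (saddle) is forced against the rims or hooks of the keeper brackets (over 30 N) (contact force between saddle and lug above 30 N).
It fails at once if a bystander (petri dish, vial, marker or tweezers) is knocked away (over 30 mm) (distance of any of petri_1, vial_2, marker, tweezers from where it was at the start of the episode above 0.03 m).
It also fails if it takes over 72 s, if anything falls off the work surface, if the arm or the gripper's body presses on something with over 40 N, if the wrist force passes 120 N, or if a joint passes its speed limit or range.

### The arm

A 7-joint arm with a two-finger parallel gripper is mounted at the origin on a cart in front of the work surface, level with it; the furniture and walls round the work are solid. World frame = base frame: x ahead of the robot, y to its left, z up, the work surface at z = 0. Lengths are in m, angles in rad, forces in N, time in s.
With the tool pointing down it reaches from about 0.375 to 0.925 m from the base axis. Payload 3.1 kg.
Tool frame: the origin (TCP) lies at the very end of the fingers, on their centre line; the grasp point (between the pads) lies 19 mm behind it; z points along the fingers, y is the line along which they close (so a half turn about z gives the same grasp; the last joint's range is limited). The gripper opens to 85 mm and grips with 20 to 120 N. Pads are 22 mm wide; open, the fingers measure 114 mm over their backs; the gripper's body (76 mm by 85 mm) begins 54 mm behind the grasp point. The pads swing forward as they close: fully open they stand 13 mm farther back than shut.
Start: joints at [-1.419, 0.383, 0.044, 1.598, -0.018, 1.161, -0.05], TCP at [0.161, 0.63, 0.231] pointing down, gripper open.
Joint ranges: [-2.61, 2.61], [-0.41, 2.15], [-1.48, 1.57], [0, 2.5], [-1.57, 4.71], [0.05, 1.97], [-2.85, 2.85]. Speed limits (rad/s): [2.79, 2.79, 3.14, 3.14, 3.14, 3.14, 3.14].

### API

Orientations are given as a rotation vector (axis times angle).
In Python, from rig import ctrl gives the robot as it stands. The module is installed in compiled form; this text tells all that it offers.
- The arm moves only by the tool play_rows, never from a script. Its argument "motion" is a list of rows, each a list of 5 numbers: the shift along the tool's x, y, z in cm, then the turn about the tool's z in rad, then the opening in per cent of the stroke, from 0 (shut) to 100 (fully open). A call has 1 to 10 rows; each row is the pose to reach, as a shift and turn from the pose commanded when the call began, along the tool's axes at that moment; what a row does not reach only later rows make up. A row lasts 1/10 s, in which the tool goes at most 50 mm and 8.59 degrees, less where a joint would pass 70% of its speed; a pose out of reach is approached as far as the arm can. A call with a gripper value outside its range is refused whole. The fingers move at their own pace and stop on an object; "grip_force" is the grip in N (left out, the last holds). Time passes only in rows, so rows that repeat a pose let the fingers close. It gives the time, the measured TCP pose, the force, the opening and the grip force at its end, in the units of the state.
- ctrl.get_obs(): the state, without advancing time (a new reading comes with each control period).
- ctrl.grab_frame(name): name is "scene" or "side" or "wrist"; returns the picture (400x640x3 uint8, blue, green, red); there is no depth.
- ctrl.camera_info(name): a dict with "fovy" (degrees; the focal length in pixels is half the picture's height over the tangent of half this angle, whatever the lens; pixels are square), "cx", "cy" (the principal point, pixels), "k1" (the pictures are not rectified: a ray, as slopes to the right and down, at radius r is drawn at 1 + k1 r^2 times it, then the intrinsics apply), "R" (3x3) and "t" (3): a world point X has camera coordinates R X + t. Camera axes: x right, y down, z forward; pixel columns grow to the right and rows downward; lengths in m; the calibration is good to about 2 mm. A picture is of the moment at which its call begins: read the wrist's pose just before it. camera_info takes no time and is no camera call; for the wrist camera it gives the pose at the moment of the call.
- ctrl.job_done(): hands the job in; it is judged then, once.
Trained networks look in the newest picture that a camera, given by its name, has taken for a name from the list of things; names that differ only in an ending like _2 or _b are one class to them, and where a whole thing is asked for, a point or a joint stands for the part that bears it (a point fixed in the world has none). Each returns a list of dicts, best first, with "conf" (0 to 1); they miss things now and then, are a little off and sometimes report something else, mostly with a low value. They report only what shows in the picture. A call takes as long as a camera call.
- ctrl.look_for(camera, label): "location" ([column, row] in pixels, amid what is visible of it).
- ctrl.regions_of(camera, label): "pixels" (400x640 bool, what is visible of it) and "location" ([column, row] in pixels, amid what is visible of it).
- ctrl.tip_of(camera, label): "location" ([column, row] in pixels: a listed point, or the origin of a listed thing).
The state is a dict: "time_s": time; "qpos": joint angles; "qd": joint speeds; "joint_efforts": joint torques, N m; "tool_pos": TCP position; "tool_rot": TCP orientation; "force": force on the tool from outside, world axes, zero at the start; "torque": the same for the moment, N m; "grip_width": finger opening in m; "grip_force": force on a finger pad.
Only numpy, scipy, OpenCV 4.12 (cv2) and the standard library are available. Lean on these libraries where they do the work, as an engineer would, in place of code of your own. Each camera call takes 0.05 s, during which the arm holds its last target. There are 200 camera calls.

## Working session

There is one attempt and no reset: what is moved stays moved. The work goes in short steps, Python scripts to look and compute and a tool call to move; the robot and the scene stay as the last step left them, time stands still between calls to the robot, and variables do not carry over. Pictures are saved under pics/ and viewed, at most 10 in all, crops included, and the job is handed in when it is done.

Besides the shell and the picture viewer there is one more tool, called as name(argument=value, ...) on one line, values as JSON. play_rows: Moves the arm, as the interface text tells. Its arguments: {"type":"object","properties":{"motion":{"type":"array","items":{"type":"array","items":{"type":"number"}}},"grip_force":{"type":"number"}},"required":["motion"]}

```bash
mkdir -p pics; cat > h.py <<'E'
import numpy as np, cv2
from rig import ctrl
from scipy.spatial.transform import Rotation as Ro
def ray(cam,px,info=None):
    i=info or ctrl.camera_info(cam); f=200/np.tan(np.radians(i['fovy'])/2)
    d=np.array([(px[0]-i['cx'])/f,(px[1]-i['cy'])/f]); u=d.copy()
    for _ in range(20): u=d/(1+i['k1']*(u@u))
    R=np.array(i['R']);t=np.array(i['t'])
    v=R.T@np.array([u[0],u[1],1]); return -R.T@t, v/np.linalg.norm(v)
def atz(cam,px,z,info=None):
    o,v=ray(cam,px,info); return o+v*(z-o[2])/v[2]
def proj(cam,X,info=None):
    i=info or ctrl.camera_info(cam); f=200/np.tan(np.radians(i['fovy'])/2)
    c=np.array(i['R'])@X+np.array(i['t']); s=c[:2]/c[2]; s=s*(1+i['k1']*(s@s))
    return s*f+[i['cx'],i['cy']]
def tri(rs):
    A=0;b=0
    for o,v in rs:
        P=np.eye(3)-np.outer(v,v); A=A+P; b=b+P@o
    return np.linalg.solve(A,b)
E
python3 - <<'E'
from h import *
o=ctrl.get_obs(); print(o['tool_pos'],o['tool_rot'],o['force'],o['grip_width'])
ims=[]
for c in ['scene','side']:
    im=ctrl.grab_frame(c); cv2.imwrite(f'pics/{c}0.png',im)
    i=ctrl.camera_info(c); print(c,-np.array(i['R']).T@i['t'],i['fovy'])
    for l in ['chamber','lug','bolt_hinge','saddle','nut_wings','petri_1','vial_2','marker','tweezers']:
        r=ctrl.tip_of(c,l)[:2]; print(l,[(np.round(q['location']).tolist(),round(q['conf'],2)) for q in r])
E
```

```text
[0.16046902 0.62891526 0.2298815 ] [-0.39120424 -3.11694655  0.00406843] [-0.24590662 -1.11156278 -0.83052015] 0.0848319632530551
scene [-0.51240204 -0.65557773  0.61953733] 47.09902870505838
chamber [([329.0, 214.0], 0.57), ([366.0, 260.0], 0.47)]
lug [([323.0, 180.0], 0.5)]
bolt_hinge [([321.0, 213.0], 0.65)]
saddle [([323.0, 183.0], 0.41)]
nut_wings [([324.0, 172.0], 0.5)]
petri_1 [([288.0, 212.0], 0.67)]
vial_2 [([356.0, 213.0], 0.63)]
marker [([363.0, 256.0], 0.73)]
tweezers [([420.0, 278.0], 0.81)]
side [0.52453912 1.00591422 1.08021418] 44.36854825344964
chamber [([296.0, 240.0], 0.95)]
lug [([321.0, 204.0], 0.48), ([355.0, 189.0], 0.44)]
bolt_hinge [([323.0, 228.0], 0.91)]
saddle [([323.0, 228.0], 0.74), ([323.0, 203.0], 0.69)]
nut_wings [([321.0, 194.0], 0.44)]
petri_1 [([327.0, 269.0], 0.77)]
vial_2 [([329.0, 268.0], 0.2)]
marker [([321.0, 226.0], 0.64), ([350.0, 160.0], 0.28)]
tweezers [([349.0, 159.0], 0.57)]
```

View pics/scene0.png

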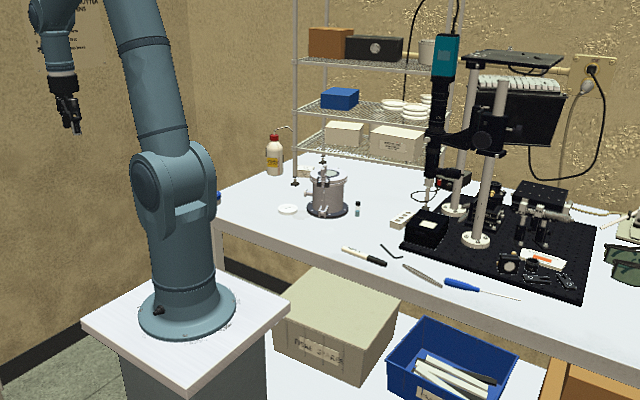

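View pics/side0.png

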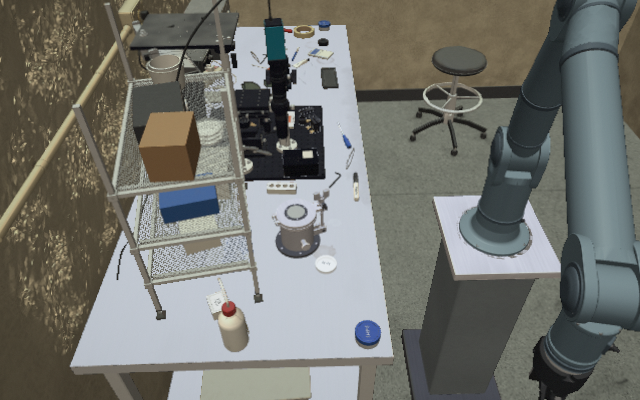

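The scene view shows the chamber near (328,190) with the upright bolt in front at (323,175). The side view shows the chamber at (298,230), the wing nut at (321,196), the petri dish at (326,264) and the marker at (356,187).

```bash
python3 - <<'E'
from h import *
S=lambda a,b:tri([ray('scene',a),ray('side',b)])
C=S((329,214),(296,240));N=S((324,172),(321,194));L=S((323,180),(321,204));H=S((321,213),(323,228))
print('C',C,'N',N,'L',L,'H',H)
print('scene z: C',atz('scene',(329,214),0),'N',atz('scene',(324,172),.16),'side C',atz('side',(296,240),0),'N',atz('side',(321,194),.16))
print('H',atz('side',(323,228),.027),atz('scene',(321,213),.027))
for n,c,p in [('petri','scene',(288,212)),('petri','side',(327,269)),('vial','scene',(356,213)),('marker','scene',(363,256)),('tweez','side',(349,159))]: print(n,atz(c,p,0))
i=ctrl.camera_info('wrist');o=ctrl.get_obs();R=Ro.from_rotvec(o['tool_rot']).as_matrix()
c=-np.array(i['R']).T@i['t'];print('wristcam in tool',R.T@(c-o['tool_pos']),'axes',(R.T@np.array(i['R']).T).round(2).tolist(),i['fovy'])
print(R.round(3))
E
```

```text
C [ 0.58615372  0.01364239 -0.01039052] N [ 0.51076454 -0.00833675  0.15615974] L [ 0.51319608 -0.00140118  0.12743743] H [ 0.50750646 -0.00269242  0.02617114]
scene z: C [ 5.60308672e-01  2.47997236e-03 -1.11022302e-16] N [ 0.4990534  -0.01417301  0.16      ] side C [0.5889098  0.01797552 0.        ] N [ 0.51184872 -0.00614676  0.16      ]
H [ 0.5078126  -0.00237347  0.027     ] [ 0.50538309 -0.00361257  0.027     ]
petri [0.498152   0.11196097 0.        ]
petri [0.50061392 0.13061813 0.        ]
vial [ 0.6149911  -0.06130025  0.        ]
marker [ 0.4050197  -0.19973403  0.        ]
tweez [ 0.40583734 -0.3625822   0.        ]
wristcam in tool [ 7.27581040e-02  8.41858022e-05 -1.42826933e-01] axes [[-0.0, -0.96, -0.29], [1.0, -0.0, -0.0], [0.0, -0.29, 0.96]] 68.13643914075176
[[-0.969  0.247 -0.   ]
 [ 0.247  0.969  0.   ]
 [ 0.     0.    -1.   ]]
```

play_rows(motion=[[0,0,-4,0,100],[-2,-3,-7,0,100],[-5,-6,-7,0,100],[-8,-9.5,-7,0,100],[-11,-13,-7,0,100],[-14,-16.5,-7,0,100],[-17,-20,-7,0,100],[-20,-23.5,-7,0,100],[-23,-27,-7,0,100],[-26,-30.5,-7,0,100]])

```text
time_s: 2.0
tool_pos: [0.3379, 0.2682, 0.3016]
tool_rot: [0.391, 3.117, 0.002]
force: [0.5, 0.7, -0.0]
grip_width: 0.0857
grip_force: 0.0
```

play_rows(motion=[[-3,-3.5,0,0,100],[-6,-7,0,-0.1,100],[-9,-10.5,0,-0.2,100],[-12,-14,0,-0.3,100],[-15,-17.5,0,-0.4,100],[-17.5,-20.5,0,-0.5,100],[-19,-22,0,-0.5,100],[-19,-22.5,0,-0.5,100],[-19,-22.5,0,-0.5,100],[-19,-22.5,0,-0.5,100]])

```text
time_s: 3.0
tool_pos: [0.4651, 0.0065, 0.3011]
tool_rot: [0.395, -3.116, -0.001]
force: [0.4, 0.9, -0.3]
grip_width: 0.0854
grip_force: 0.0
```

```bash
cat > look.py <<'E'
from h import *
import sys
o=ctrl.get_obs();R=Ro.from_rotvec(o['tool_rot']).as_matrix()
print(o['time_s'],np.round(o['tool_pos'],4),R.round(3).tolist(),np.round(o['qpos'],2))
i=ctrl.camera_info('wrist');im=ctrl.grab_frame('wrist');cv2.imwrite(f'pics/{sys.argv[1]}.png',im)
for l,z in [('chamber',0),('lug',.122),('saddle',.122),('nut_wings',.16),('petri_1',0),('vial_2',0)]:
    for q in ctrl.tip_of('wrist',l)[:2]: print(l,np.round(q['location']),round(q['conf'],2),atz('wrist',q['location'],z,i).round(4))
for q in ctrl.regions_of('wrist','nut_wings')[:1]:
    m=q['pixels'];print('region',m.sum(),q['location'],q['conf'])
    p=np.argwhere(m)[:,::-1];P=np.array([atz('wrist',a,.16,i)[:2] for a in p[::3]])
    print(P.mean(0),cv2.minAreaRect(P.astype(np.float32)*1000))
E
python3 look.py w1
```

```text
3.0 [0.4651 0.0065 0.3011] [[-0.968, -0.25, -0.001], [-0.25, 0.968, 0.001], [0.0, 0.001, -1.0]] [-0.88 -0.09  0.75  1.97  0.06  1.24  1.67]
chamber [309. 232.] 0.98 [0.5848 0.02   0.    ]
lug [300. 215.] 0.93 [ 0.5141 -0.0042  0.122 ]
saddle [304. 216.] 0.93 [5.143e-01 1.000e-04 1.220e-01]
nut_wings [296. 229.] 0.94 [ 0.5166 -0.0057  0.16  ]
petri_1 [185.  75.] 0.71 [ 0.3965 -0.2069  0.    ]
petri_1 [380. 202.] 0.7 [0.5076 0.1163 0.    ]
vial_2 [250. 229.] 0.65 [ 0.6042 -0.0752  0.    ]
region 523 [295.9, 222.4] 0.89
[ 0.51142364 -0.00446689] ((513.025634765625, -2.2541542053222656), (52.703369140625, 16.72580909729004), 20.42961883544922)
```

View pics/w1.png

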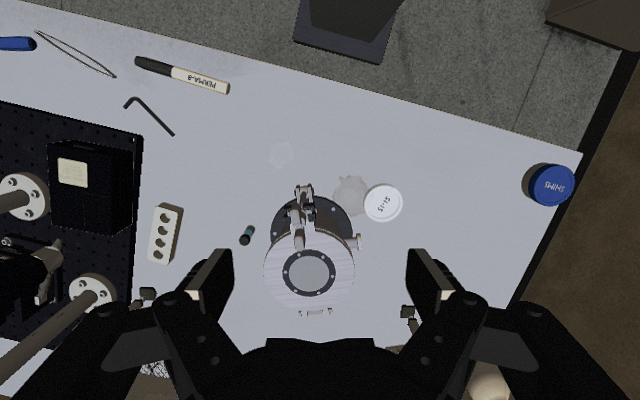

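The wrist view shows the wing nut near (298,215) in front of the lid at (309,272). The petri dish is at (382,203) and the vial at (248,234). I'll go closer.

play_rows(motion=[[-3,-1,3,0,100],[-6,-2,6,0,100],[-8.5,-2.4,9,0,100],[-8.5,-2.4,10,0,100],[-8.5,-2.4,10,0,100],[-8.5,-2.4,10,0,100]])

```text
time_s: 4.0
tool_pos: [0.5536, 0.0025, 0.202]
tool_rot: [-0.391, 3.117, 0.001]
force: [1.0, 0.1, 1.0]
grip_width: 0.0856
grip_force: 0.0
```

```bash
python3 look.py w2; python3 -c "
import cv2;im=cv2.imread('pics/w2.png')[60:360,120:520];cv2.imwrite('pics/w2c.png',cv2.resize(im,None,fx=2,fy=2))"
```

```text
4.0 [0.5536 0.0025 0.202 ] [[-0.969, -0.247, 0.0], [-0.247, 0.969, 0.0], [-0.0, 0.0, -1.0]] [-0.78  0.3   0.82  1.89 -0.25  1.06  1.97]
chamber [328. 201.] 0.87 [0.5851 0.0203 0.    ]
lug [326. 152.] 0.82 [ 0.5126 -0.0036  0.122 ]
saddle [326. 155.] 0.73 [ 0.5145 -0.0029  0.122 ]
nut_wings [320. 164.] 0.97 [ 0.5155 -0.0071  0.16  ]
nut_wings [326. 155.] 0.2 [ 0.509  -0.0055  0.16  ]
petri_1 [422. 157.] 0.55 [0.5064 0.1139 0.    ]
vial_2 [248. 195.] 0.88 [ 0.6022 -0.076   0.    ]
region 1235 [322.9, 158.0] 0.92
[ 0.51340682 -0.00472543] ((514.5106811523438, -4.8322553634643555), (48.653202056884766, 15.118133544921875), 16.64900016784668)
```

View pics/w2c.png

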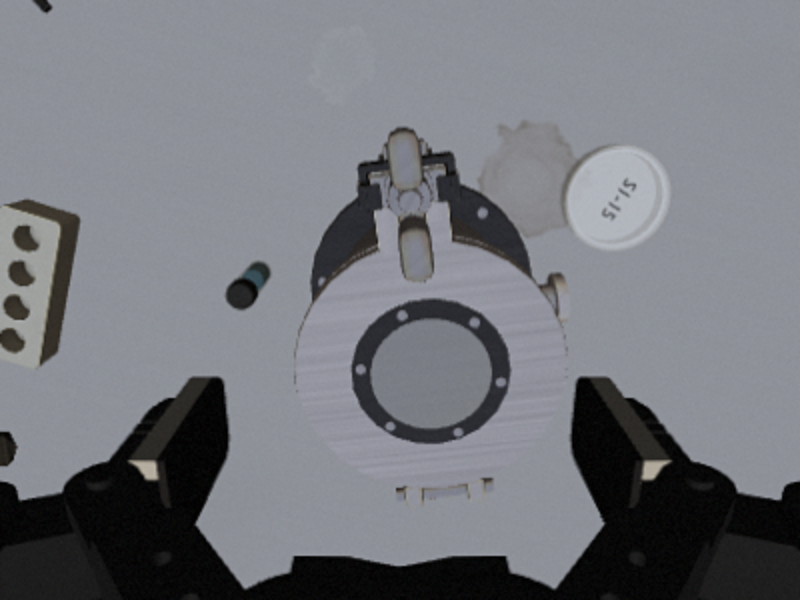

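The close view shows the wings in line with the chamber's x axis. In crop pixels they run from (404,130) to (416,280), with the nut centre at about (410,203). Dark brackets sit on both sides. The wing axis is about 0.30 rad and the nut is at about (0.5135, -0.0045).

play_rows(motion=[[2,0.2,0,-0.02,100],[4,0.3,0,-0.05,100],[4.1,0.3,1.5,-0.05,100],[4.1,0.3,3.5,-0.05,80],[4.1,0.3,5,-0.05,60],[4.1,0.3,5.2,-0.05,40],[4.1,0.3,5.2,-0.05,30],[4.1,0.3,5.2,-0.05,30],[4.1,0.3,5.2,-0.05,30]], grip_force=20)

```text
time_s: 5.3
tool_pos: [0.5144, -0.0044, 0.1501]
tool_rot: [-0.469, 3.105, -0.0]
force: [0.7, 0.2, 0.1]
grip_width: 0.0258
grip_force: 0.0
```

```bash
python3 look.py w3; python3 -c "
import cv2;im=cv2.imread('pics/w3.png')[100:400,120:520];cv2.imwrite('pics/w3c.png',cv2.resize(im,None,fx=2,fy=2))"
```

```text
5.3 [ 0.5144 -0.0044  0.1501] [[-0.955, -0.296, 0.002], [-0.296, 0.955, 0.0], [-0.002, -0.0, -1.0]] [-0.78  0.28  0.81  2.03 -0.26  0.93  2.04]
chamber [324. 250.] 0.58 [0.585  0.0219 0.    ]
lug [320. 229.] 0.8 [ 0.5138 -0.0049  0.122 ]
saddle [321. 229.] 0.62 [ 0.5137 -0.0045  0.122 ]
nut_wings [319. 263.] 0.75 [ 0.5162 -0.0047  0.16  ]
petri_1 [430. 210.] 0.91 [0.5085 0.1144 0.    ]
vial_2 [229. 238.] 0.66 [ 0.603 -0.081 -0.   ]
region 2173 [320.3, 256.3] 0.58
[ 0.51322067 -0.00482155] ((515.8800048828125, -4.671844482421875), (57.00333023071289, 14.614402770996094), 15.792963981628418)
```

View pics/w3c.png

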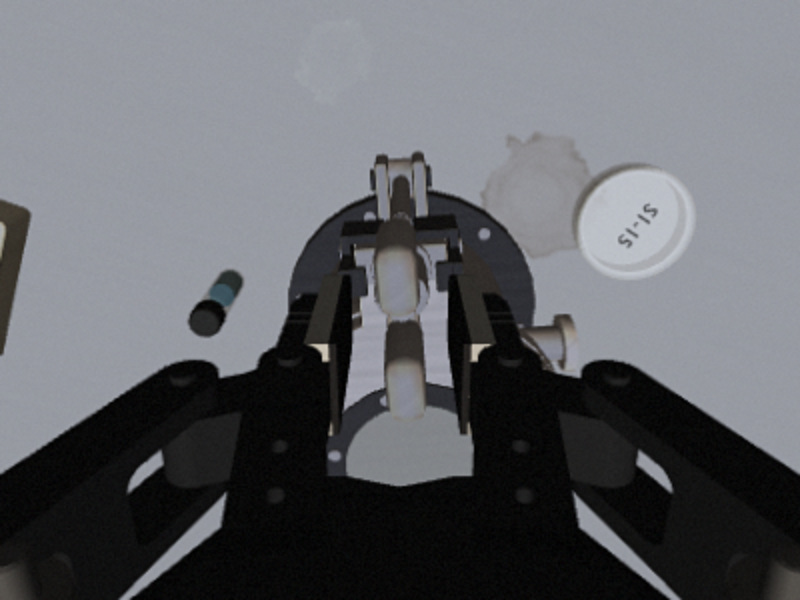

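The wings sit centred between the pads, clear of the brackets. Next I grip and make the first loosening step.

play_rows(motion=[[0,0,0,0,5],[0,0,0,0,5],[0,0,0,0,5],[0,0,-0.04,-0.1,5],[0,0,-0.08,-0.2,5],[0,0,-0.12,-0.3,5],[0,0,-0.16,-0.4,5],[0,0,-0.2,-0.5,5],[0,0,-0.2,-0.5,5],[0,0,-0.2,-0.5,5]], grip_force=20)

```text
time_s: 6.7
tool_pos: [0.5133, -0.0039, 0.1512]
tool_rot: [1.221, -2.894, -0.001]
force: [-0.7, 1.7, 1.5]
grip_width: 0.0098
grip_force: 21.2
```

```bash
cat > st.py <<'E'
from h import *
o=ctrl.get_obs();R=Ro.from_rotvec(o['tool_rot']).as_matrix();a=.32
u=np.array([np.cos(a),np.sin(a),0])
d=-u; print(o['time_s'],np.round(o['tool_pos'],4),'yaw(-x)',round(float(np.arctan2(-R[1,0],-R[0,0])),3),'F',np.round(o['force'],1),'Fout',round(float(np.array(o['force'])@d),1),'T',np.round(o['torque'],2),'w',round(o['grip_width'],4),round(o['grip_force'],1),'q7',round(o['qpos'][6],2))
print('1cm outward in tool:',(R.T@d).round(3))
E
python3 st.py
```

```text
6.7 [ 0.5133 -0.0039  0.1512] yaw(-x) 0.799 F [-0.7  1.7  1.5] Fout 0.1 T [0.31 0.13 0.11] w 0.0098 21.2 q7 2.49
1cm outward in tool: [0.888 0.46  0.   ]
```

play_rows(motion=[[0.09,0.05,0,0,5],[0.18,0.09,0,0,5],[0.18,0.09,0,0,5],[0.27,0.14,0,0,5],[0.36,0.18,0,0,5],[0.36,0.18,0,0,5]])

```text
time_s: 7.3
tool_pos: [0.5115, -0.0047, 0.1514]
tool_rot: [-1.223, 2.889, -0.002]
force: [5.1, 4.3, -5.4]
grip_width: 0.0095
grip_force: 19.8
```

```bash
python3 st.py
```

```text
7.3 [ 0.5115 -0.0047  0.1514] yaw(-x) 0.801 F [ 5.1  4.3 -5.4] Fout -6.2 T [ 0.78 -1.2   0.15] w 0.0095 19.8 q7 2.49
1cm outward in tool: [ 0.887  0.463 -0.004]
```

Held: 2 mm of movement at 6 N. Joint 7 rises when loosening, so I back off, release and turn the tool half a turn back for range.

play_rows(motion=[[-0.18,-0.09,0,0,5],[-0.36,-0.18,0,0,5],[0,0,0,0,60],[0,0,0,0,100],[0,0,-1,0.1,100],[0,0,-1,0.24,100],[0,0,-1,0.38,100],[0,0,-1,0.52,100],[0,0,-1,0.66,100],[0,0,-1,0.8,100]])

```text
time_s: 8.3
tool_pos: [0.5093, -0.0069, 0.1613]
tool_rot: [-0.011, -3.141, 0.001]
force: [0.5, -0.2, -0.4]
grip_width: 0.0855
grip_force: 0.0
```

```bash
python3 st.py
```

```text
8.3 [ 0.5093 -0.0069  0.1613] yaw(-x) -0.007 F [ 0.5 -0.2 -0.4] Fout -0.4 T [0.   0.   0.01] w 0.0855 0.0 q7 1.73
1cm outward in tool: [ 0.947 -0.321  0.001]
```

play_rows(motion=[[-0.2,0.12,0,0.14,100],[-0.42,0.24,0,0.28,100],[-0.42,0.24,0,0.42,100],[-0.42,0.24,0,0.56,100],[-0.42,0.24,0,0.7,100],[-0.42,0.24,0,0.84,100],[-0.42,0.24,0,0.98,100],[-0.42,0.24,0,1.12,100],[-0.42,0.24,0,1.26,100],[-0.42,0.24,0,1.4,100]])

```text
time_s: 9.3
tool_pos: [0.5135, -0.0043, 0.1614]
tool_rot: [-2.032, -2.396, 0.001]
force: [0.2, 0.3, 0.0]
grip_width: 0.0851
grip_force: 0.0
```

play_rows(motion=[[0,0,0,0.14,100],[0,0,0,0.28,100],[0,0,0,0.42,100],[0,0,0,0.56,100],[0,0,0,0.7,100],[0,0,0,0.84,100],[0,0,0,0.94,100],[0,0,0,0.94,100],[0,0,0,0.94,100]])

```text
time_s: 10.2
tool_pos: [0.5137, -0.0039, 0.1613]
tool_rot: [2.891, 1.228, -0.001]
force: [-0.3, 0.4, -0.0]
grip_width: 0.0855
grip_force: 0.0
```

```bash
python3 st.py; python3 look.py w4; python3 -c "
import cv2;im=cv2.imread('pics/w4.png')[100:400,120:520];cv2.imwrite('pics/w4c.png',cv2.resize(im,None,fx=2,fy=2))"
```

```text
10.2 [ 0.5137 -0.0039  0.1613] yaw(-x) -2.338 F [-0.3  0.4 -0. ] Fout 0.1 T [ 0.02 -0.02 -0.02] w 0.0855 0.0 q7 -0.23
1cm outward in tool: [-0.886 -0.465  0.001]
10.2 [ 0.5137 -0.0039  0.1613] [[0.694, 0.72, -0.0], [0.72, -0.694, -0.001], [-0.001, 0.0, -1.0]] [-1.15  0.59  1.38  2.03 -0.66  1.09 -0.23]
chamber [354. 112.] 0.84 [0.5885 0.0226 0.    ]
lug [318. 229.] 0.95 [ 0.5118 -0.0053  0.122 ]
saddle [319. 232.] 0.62 [ 0.5107 -0.0073  0.122 ]
nut_wings [316. 259.] 0.57 [ 0.5098 -0.0059  0.16  ]
petri_1 [227. 103.] 0.98 [0.5042 0.1165 0.    ]
vial_2 [424. 170.] 0.7 [ 0.6017 -0.0711  0.    ]
region 1842 [315.0, 251.3] 0.58
[ 0.51206955 -0.0057007 ] ((510.958251953125, -8.309537887573242), (57.28995895385742, 14.258974075317383), 49.17313766479492)
```

View pics/w4c.png

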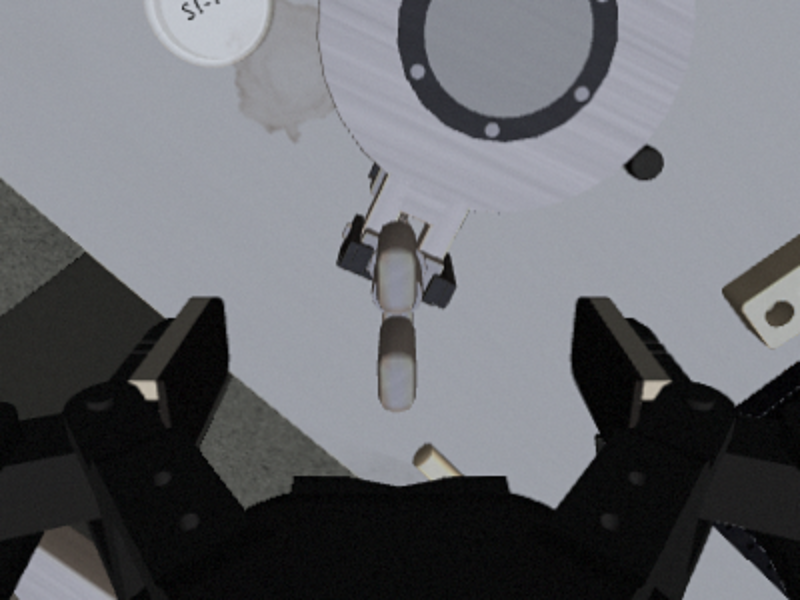

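The wings are centred in the rotated gripper, at about crop (397,320), and the bolt rests a couple of mm outward. Now I lower, grip and turn another 0.6.

play_rows(motion=[[-0.18,-0.09,0.5,0,60],[-0.18,-0.09,0.93,0,30],[-0.18,-0.09,0.93,0,5],[-0.18,-0.09,0.93,0,5],[-0.18,-0.09,0.93,0,5],[-0.18,-0.09,0.93,0,5],[-0.18,-0.09,0.93,0,5]], grip_force=20)

```text
time_s: 11.3
tool_pos: [0.5123, -0.0042, 0.1521]
tool_rot: [2.892, 1.226, 0.0]
force: [0.6, -0.9, 0.2]
grip_width: 0.0097
grip_force: 25.2
```

play_rows(motion=[[0,0,-0.04,-0.1,5],[0,0,-0.08,-0.2,5],[0,0,-0.12,-0.3,5],[0,0,-0.16,-0.4,5],[0,0,-0.2,-0.5,5],[0,0,-0.24,-0.6,5],[0,0,-0.24,-0.6,5],[0,0,-0.24,-0.6,5]])

```text
time_s: 12.1
tool_pos: [0.5119, -0.0041, 0.1544]
tool_rot: [-2.402, -2.024, 0.0]
force: [-0.0, 0.9, 0.6]
grip_width: 0.0093
grip_force: 25.4
```

```bash
python3 st.py
```

```text
12.1 [ 0.5119 -0.0041  0.1544] yaw(-x) -1.741 F [-0.   0.9  0.6] Fout -0.3 T [-0.11  0.16  0.12] w 0.0093 25.4 q7 0.24
1cm outward in tool: [-0.471 -0.882  0.   ]
```

play_rows(motion=[[-0.05,-0.09,0,0,5],[-0.1,-0.18,0,0,5],[-0.14,-0.26,0,0,5],[-0.19,-0.35,0,0,5],[-0.19,-0.35,0,0,5]])

```text
time_s: 12.6
tool_pos: [0.5105, -0.0045, 0.1547]
tool_rot: [2.398, 2.024, 0.006]
force: [5.0, 2.1, -5.6]
grip_width: 0.0096
grip_force: 24.9
```

```bash
python3 st.py
```

```text
12.6 [ 0.5105 -0.0045  0.1547] yaw(-x) -1.739 F [ 5.   2.1 -5.6] Fout -5.4 T [ 0.27 -1.44  0.03] w 0.0096 24.9 q7 0.25
1cm outward in tool: [-0.469 -0.883 -0.005]
```

play_rows(motion=[[0,0,0,0,19],[0,0,0,0,19],[0,0,0,0,19],[-0.06,-0.11,0,0,19],[-0.12,-0.22,0,0,19],[-0.12,-0.22,0,0,19],[-0.12,-0.22,0,0,19]])

```text
time_s: 13.3
tool_pos: [0.507, -0.0059, 0.1547]
tool_rot: [2.399, 2.025, 0.003]
force: [5.7, 0.5, -2.3]
grip_width: 0.0163
grip_force: 2.4
```

```bash
python3 st.py
```

```text
13.3 [ 0.507  -0.0059  0.1547] yaw(-x) -1.739 F [ 5.7  0.5 -2.3] Fout -5.5 T [ 0.26 -1.02  0.02] w 0.0163 2.4 q7 0.25
1cm outward in tool: [-0.469 -0.883 -0.002]
```

Still held with pure finger contact at 5.5 N. I go back, grip and loosen another 0.6.

play_rows(motion=[[0.15,0.28,0,0,19],[0.28,0.5,0,0,19],[0.28,0.5,0,0,5],[0.28,0.5,0,0,5],[0.28,0.5,-0.06,-0.15,5],[0.28,0.5,-0.12,-0.3,5],[0.28,0.5,-0.18,-0.45,5],[0.28,0.5,-0.24,-0.6,5],[0.28,0.5,-0.24,-0.6,5],[0.28,0.5,-0.24,-0.6,5]])

```text
time_s: 14.3
tool_pos: [0.5106, -0.0044, 0.1565]
tool_rot: [-1.698, -2.642, 0.001]
force: [-0.9, 0.3, -0.6]
grip_width: 0.0093
grip_force: 23.2
```

```bash
python3 st.py
```

```text
14.3 [ 0.5106 -0.0044  0.1565] yaw(-x) -1.143 F [-0.9  0.3 -0.6] Fout 0.8 T [-0.08 -0.09  0.08] w 0.0093 23.2 q7 0.73
1cm outward in tool: [ 0.108 -0.994  0.001]
```

play_rows(motion=[[0,0,0,0,19],[0,0,0,0,19],[0.02,-0.15,0,0,19],[0.03,-0.3,0,0,19],[0.04,-0.4,0,0,19],[0.05,-0.5,0,0,19],[0.05,-0.5,0,0,19]])

```text
time_s: 15.0
tool_pos: [0.5067, -0.0058, 0.1569]
tool_rot: [1.695, 2.645, 0.001]
force: [1.1, -0.6, -0.4]
grip_width: 0.0161
grip_force: 0.4
```

```bash
python3 st.py
```

```text
15.0 [ 0.5067 -0.0058  0.1569] yaw(-x) -1.14 F [ 1.1 -0.6 -0.4] Fout -0.8 T [-0.06 -0.15 -0.02] w 0.0161 0.4 q7 0.73
1cm outward in tool: [ 0.111 -0.994 -0.001]
```

Light so far, so I push on another 3 mm.

play_rows(motion=[[0.01,-0.1,0,0,19],[0.02,-0.2,0,0,19],[0.03,-0.3,0,0,19],[0.03,-0.3,0,0,19]])

```text
time_s: 15.4
tool_pos: [0.5036, -0.0069, 0.1569]
tool_rot: [1.695, 2.645, 0.0]
force: [0.6, -0.1, 1.0]
grip_width: 0.0163
grip_force: 0.3
```

```bash
python3 st.py
```

```text
15.4 [ 0.5036 -0.0069  0.1569] yaw(-x) -1.14 F [ 0.6 -0.1  1. ] Fout -0.5 T [-0.01 -0.16  0.04] w 0.0163 0.3 q7 0.72
1cm outward in tool: [ 0.111 -0.994 -0.   ]
```

play_rows(motion=[[0.03,-0.2,0,0,21],[0.05,-0.4,0,0,24],[0.07,-0.6,0,0,26],[0.1,-0.8,0,0,26],[0.1,-1.0,0,0,26],[0.1,-1.0,0,0,26]])

```text
time_s: 16.0
tool_pos: [0.4937, -0.0101, 0.1567]
tool_rot: [-1.695, -2.644, 0.0]
force: [1.6, -1.0, -0.2]
grip_width: 0.0224
grip_force: 0.1
```

```bash
python3 st.py
```

```text
16.0 [ 0.4937 -0.0101  0.1567] yaw(-x) -1.14 F [ 1.6 -1.  -0.2] Fout -1.2 T [-0.04 -0.08 -0.02] w 0.0224 0.1 q7 0.72
1cm outward in tool: [ 0.111 -0.994  0.   ]
```

The bolt is free: low force well past the earlier stop. I lift, close the fingers, and come down on the inner side of the bolt.

play_rows(motion=[[-0.03,0.3,-2,0,26],[-0.03,0.3,-4.5,0,10],[-0.25,2.5,-4.5,0,0],[-0.5,4.5,-4.5,0,0],[-0.5,4.7,-3,0,0],[-0.5,4.7,-0.5,0,0],[-0.5,4.7,0.1,0,0],[-0.5,4.7,0.1,0,0]])

```text
time_s: 16.8
tool_pos: [0.5363, 0.0043, 0.1537]
tool_rot: [-1.695, -2.641, 0.006]
force: [-0.5, -0.3, -0.5]
grip_width: 0.0
grip_force: 0.0
```

```bash
python3 st.py
```

```text
16.8 [0.5363 0.0043 0.1537] yaw(-x) -1.141 F [-0.5 -0.3 -0.5] Fout 0.6 T [-0.03  0.02 -0.02] w 0.0 0.0 q7 0.75
1cm outward in tool: [ 0.11  -0.994  0.005]
```

play_rows(motion=[[0.1,-1.5,0,0,0],[0.3,-2.7,0,0,0],[0.4,-3.7,0,0,0],[0.5,-4.7,0,0,0],[0.6,-5.7,0.3,0,0],[0.7,-6.7,1.0,0,0],[0.9,-7.7,1.7,0,0],[1.0,-8.9,2.8,0,0],[1.0,-8.9,2.8,0,0]])

```text
time_s: 17.7
tool_pos: [0.4499, -0.0235, 0.1257]
tool_rot: [-1.694, -2.639, 0.005]
force: [-0.6, -0.5, 0.2]
grip_width: -0.0002
grip_force: 0.0
```

```bash
python3 st.py; python3 - <<'E'
from h import *
im=ctrl.grab_frame('side')[130:280,220:420];cv2.imwrite('pics/s5.png',cv2.resize(im,None,fx=4,fy=4,interpolation=2))
E
```

```text
17.7 [ 0.4499 -0.0235  0.1257] yaw(-x) -1.141 F [-0.6 -0.5  0.2] Fout 0.7 T [-0.04  0.07 -0.04] w -0.0002 0.0 q7 0.73
1cm outward in tool: [ 0.11  -0.994  0.006]
```

View pics/s5.png

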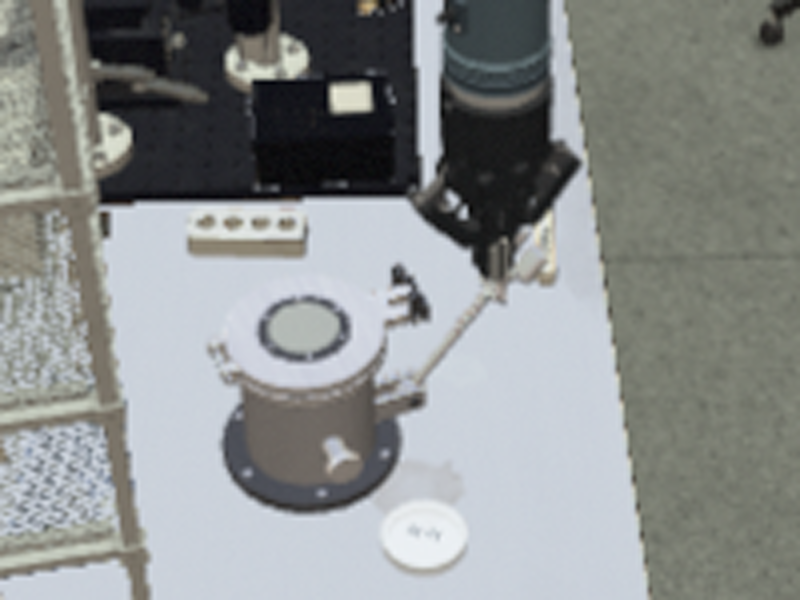

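The side view shows the bolt swung out of the lug to roughly 0.75 rad, with the closed fingers (500,270) behind it and nothing else disturbed. I push it down next.

play_rows(motion=[[0,-0.4,1,0,0],[0.1,-0.7,2,0,0],[0.1,-0.8,3,0,0],[0.1,-0.8,4,0,0],[0.1,-0.8,5,0,0],[0.1,-0.8,5.7,0,0],[0.1,-0.8,6.2,0,0],[0.1,-0.8,6.2,0,0]])

```text
time_s: 18.55
tool_pos: [0.4457, -0.0257, 0.065]
tool_rot: [-1.695, -2.644, 0.002]
force: [0.4, 0.1, 0.6]
grip_width: -0.0001
grip_force: 0.0
```

```bash
python3 st.py
```

```text
18.55 [ 0.4457 -0.0257  0.065 ] yaw(-x) -1.14 F [0.4 0.1 0.6] Fout -0.4 T [ 0.   -0.02  0.01] w -0.0001 0.0 q7 0.87
1cm outward in tool: [ 0.111 -0.994  0.002]
```

play_rows(motion=[[0,0,-2,0,0],[0,0,-6,0,0],[0,0,-11,0,0],[0,0,-16,0,0],[0,0,-20,0,0],[0,0,-20,0,0],[0,0,-20,0,0]])

```text
time_s: 19.25
tool_pos: [0.4473, -0.0247, 0.2671]
tool_rot: [1.694, 2.646, 0.01]
force: [-1.1, -0.1, 0.2]
grip_width: 0.0004
grip_force: 0.0
```

```bash
python3 st.py; python3 - <<'E'
from h import *
im=ctrl.grab_frame('side')[130:280,220:420];cv2.imwrite('pics/s6.png',cv2.resize(im,None,fx=4,fy=4,interpolation=2))
h=np.array([.5135,-.0045,.027]);u=np.array([-.95,-.31,0])
for a in (1.0,1.1,1.2,1.3): print(a,((proj('side',h+.146*(np.sin(a)*u+[0,0,np.cos(a)]))-[220,130])*4).round())
print('hinge',((proj('side',h)-[220,130])*4).round())
print([(q['location'],q['conf']) for q in ctrl.tip_of('side','nut_wings')[:2]])
E
```

```text
19.25 [ 0.4473 -0.0247  0.2671] yaw(-x) -1.139 F [-1.1 -0.1  0.2] Fout 1.1 T [-0.01  0.02 -0.05] w 0.0004 0.0 q7 0.24
1cm outward in tool: [ 0.112 -0.994 -0.005]
1.0 [561. 273.]
1.1 [570. 283.]
1.2 [577. 295.]
1.3 [581. 307.]
hinge [404. 390.]
[([362.6, 203.2], 0.63)]
```

View pics/s6.png

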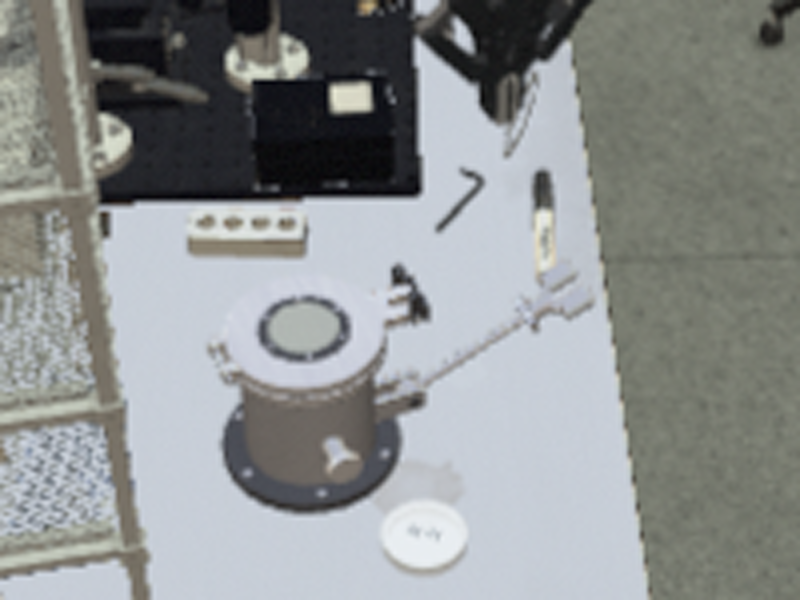

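The bolt now lies at about 1.15 rad, with the wings at (570,290) against predictions of (570,283) at 1.1 and (577,295) at 1.2. I'll press it about 11 mm lower for margin.

play_rows(motion=[[0,0,4,0,0],[0,0,8.5,0,0],[0,0,13,0,0],[0,0,17,0,0],[0,0,19.3,0,0],[0,0,20,0,0],[0,0,20.6,0,0],[0,0,21.1,0,0],[0,0,21.1,0,0]])

```text
time_s: 20.25
tool_pos: [0.4468, -0.0256, 0.0551]
tool_rot: [1.695, 2.644, 0.001]
force: [-0.3, 1.1, 0.3]
grip_width: -0.0003
grip_force: 0.0
```

```bash
python3 st.py
```

```text
20.25 [ 0.4468 -0.0256  0.0551] yaw(-x) -1.14 F [-0.3  1.1  0.3] Fout -0.1 T [ 0.02 -0.03 -0.  ] w -0.0003 0.0 q7 0.9
1cm outward in tool: [ 0.111 -0.994 -0.001]
```

play_rows(motion=[[0,0,-2,0,0],[0,0,-6,0,0],[0,0,-11,0,0],[0,0,-16,0,0],[0,0,-20,0,0],[0,0,-20,0,0],[0,0,-20,0,0]])

```text
time_s: 20.95
tool_pos: [0.4499, -0.0248, 0.2591]
tool_rot: [1.694, 2.644, 0.025]
force: [0.3, -0.0, -0.0]
grip_width: -0.0003
grip_force: 0.0
```

```bash
python3 st.py; python3 - <<'E'
from h import *
im=ctrl.grab_frame('side')[130:280,220:420];cv2.imwrite('pics/s7.png',cv2.resize(im,None,fx=4,fy=4,interpolation=2))
print([((np.array(q['location'])-[220,130])*4,q['conf']) for q in ctrl.tip_of('side','nut_wings')[:2]])
E
```

```text
20.95 [ 0.4499 -0.0248  0.2591] yaw(-x) -1.14 F [ 0.3 -0.  -0. ] Fout -0.3 T [-0.04 -0.06 -0.01] w -0.0003 0.0 q7 0.18
1cm outward in tool: [ 0.111 -0.994 -0.013]
[(array([578.4, 306.8]), 0.41)]
```

View pics/s7.png

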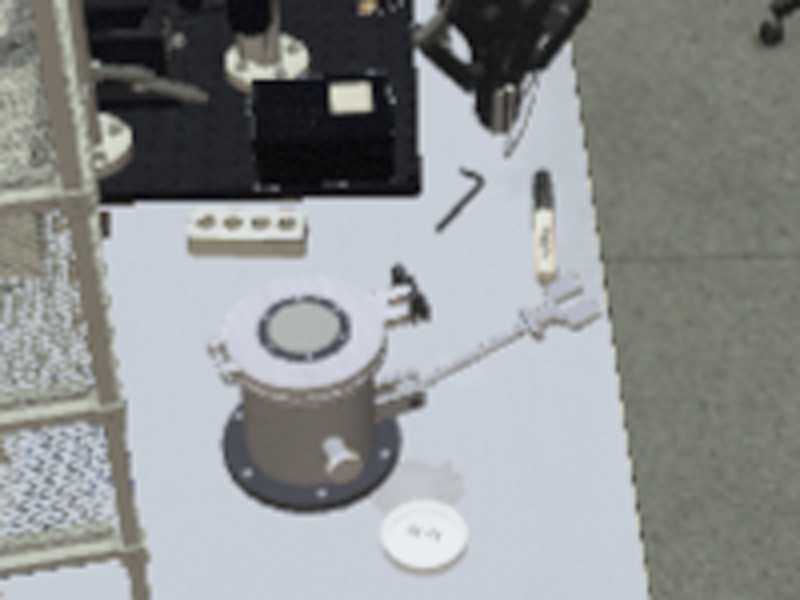

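The wings are now at about (577,303), which is roughly 1.27 rad. The arm is clear and nothing else has moved, so I'm handing in.

```bash
python3 -c "
from rig import ctrl
print(ctrl.job_done())"
```

```text
the job is handed in; nothing more can be done
None
```

I handed the job in at about 21 s. The wing nut was loosened about 1.7 rad, just enough for the saddle to clear the rims, and the bolt lies swung out at about 1.27 rad (estimated from the side picture). The arm is clear and the bystanders look unmoved in the pictures. The hand-in returned no verdict.

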